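# Show where the tall bottle belongs

## Task

Show a colleague what to put away and where, by pointing only. Point straight down with the fingertips at the tall bottle standing on the bench, two or three centimetres above the middle of its cap, and stay there for two seconds; then point straight down at the one empty compartment of the wooden bottle rack, fingertips between the neighbouring bottles and two or three centimetres above the rack's rim over the middle of the compartment, stay two seconds and finish while still pointing there. Touch and move nothing, and do not come down to point at any other bottle, cup or jar.

Things in the scene. Friction and masses are not known exactly. Their poses are not given: they have to be found in the camera images.
- tall_bottle: The tall bottle: brown glass, black screw cap 22 mm across, 43 mm across and 113 mm high, about 60 g, loose. It stands on the open bench left or right of the rack, in one of four places shared with the wide-cap bottle, tumbler and stoppered jar. Origin: centre of its underside, on the bench; z up; the top of the cap is 113 mm above it.
- rack: Wooden open-topped bottle rack, fixed, 70 x 330 x 40 mm (x, y, z), long side roughly across the robot's view. Five compartments 60 x 60 mm in a row along its y, centres at -130, -65, 0, 65, 130 mm; walls 5 mm, rim 40 mm above the bench, floor 5 mm with a 2 mm round cork pad in each. Four hold a small bottle, one is empty. Origin: centre of its underside; z up.
- empty_place: The bare round cork pad, 43 mm across, on the floor of the rack's empty compartment. Origin: centre of that compartment, 7 mm above the bench; the rim of the compartment is 33 mm higher. Which of the five compartments is empty varies.
- rack_bottle_a: Small slim screw-cap bottle of brown glass standing in a rack compartment, 29 x 29 x 80 mm. Origin: centre of its underside, 7 mm above the bench; z up.
- rack_bottle_b: Small slim screw-cap bottle of brown glass standing in a rack compartment, 31 x 32 x 83 mm. Origin: centre of its underside, 7 mm above the bench; z up.
- rack_bottle_c: Small slim screw-cap bottle of brown glass standing in a rack compartment, 30 x 30 x 82 mm. Origin: centre of its underside, 7 mm above the bench; z up.
- rack_bottle_d: Small slim screw-cap bottle of clear glass standing in a rack compartment, 30 x 31 x 75 mm. Origin: centre of its underside, 7 mm above the bench; z up.
- wide_cap_bottle: Bystander: squat brown bottle with a wide cap, 39 mm across, 88 mm high, loose on the bench. Origin: centre of its underside.
- tumbler: Bystander: clear ribbed open cup, 42 mm across, 48 mm high, loose on the bench. Origin: centre of its underside.
- stoppered_jar: Bystander: clear powder jar with a flat stopper, 56 mm across, 100 mm high, loose on the bench. Origin: centre of its underside.
Things that resemble listed ones, but are neither listed nor needed, are in the scene too. What is shaped like the tall_bottle but red or yellow is not meant.

How it is judged (in metres and radians):
On the way, in this order (a step that is already met when the one before it is completed fails the run):
1. point down at the tall bottle, just above its cap (horizontal distance between the grasp point and tall_bottle below 0.018 m and z of the grasp point in the frame of tall_bottle between 0.12 and 0.19 m and angle between the grasp point's own z axis and vertical above 2.7 rad), for 1.5 s.
2. point down at the rack's empty compartment, just above its rim (horizontal distance between the grasp point and empty_place below 0.02 m and z of the grasp point in the frame of rack between 0.03 and 0.1 m and angle between the grasp point's own z axis and vertical above 2.7 rad), for 1.5 s.
At the end, for the whole second after the job is handed in: The tool points down (within 25 degrees) over the empty compartment, tool point within 20 mm of its middle and 30 to 100 mm above the bench (fingertips 10 to 80 mm; the rim is at 40). All eight bottles, cup and jar stand upright within 8 mm of where they started (all of step 2 and distance of each of rack_bottle_a, rack_bottle_b, rack_bottle_c, rack_bottle_d, tall_bottle, wide_cap_bottle, tumbler, stoppered_jar from where it was at the start of the episode below 0.008 m and angle between each of rack_bottle_a, rack_bottle_b, rack_bottle_c, rack_bottle_d, tall_bottle, wide_cap_bottle, tumbler, stoppered_jar's own z axis and vertical below 0.12 rad); the robot touches nothing.
It fails at once if the robot touches something (more than 0.3 N) (contact force between any of the fingers, the arm and anything else above 0.3 N).
It fails at once if a bottle, cup or jar is moved more than 8 mm, lifted or tipped (distance of any of rack_bottle_a, rack_bottle_b, rack_bottle_c, rack_bottle_d, tall_bottle, wide_cap_bottle, tumbler, stoppered_jar from where it was at the start of the episode above 0.008 m or angle between any of rack_bottle_a, rack_bottle_b, rack_bottle_c, rack_bottle_d, tall_bottle, wide_cap_bottle, tumbler, stoppered_jar's own z axis and vertical above 0.12 rad).
It fails at once if the tool comes down over a wrong thing (tool point within 20 mm of its axis and closer than about 60 mm above its top) ((horizontal distance between the grasp point and rack_bottle_a below 0.02 m and height (world z) of the grasp point below 0.15 m) or (horizontal distance between the grasp point and rack_bottle_b below 0.02 m and height (world z) of the grasp point below 0.15 m) or (horizontal distance between the grasp point and rack_bottle_c below 0.02 m and height (world z) of the grasp point below 0.15 m) or (horizontal distance between the grasp point and rack_bottle_d below 0.02 m and height (world z) of the grasp point below 0.15 m) or (horizontal distance between the grasp point and wide_cap_bottle below 0.02 m and height (world z) of the grasp point below 0.15 m) or (horizontal distance between the grasp point and stoppered_jar below 0.02 m and height (world z) of the grasp point below 0.16 m) or (horizontal distance between the grasp point and tumbler below 0.02 m and height (world z) of the grasp point below 0.11 m)).
It also fails if it takes over 43 s, if anything falls off the work surface, if the arm or the gripper's body presses on something with over 40 N, if the wrist force passes 120 N, or if a joint passes its speed limit or range.

## Robot

A 6-joint arm with a two-finger parallel gripper is mounted at the origin on a cart in front of the work surface, level with it; the furniture and walls round the work are solid. World frame = base frame: x ahead of the robot, y to its left, z up, the work surface at z = 0. Lengths are in mm, angles in degrees, forces in N, time in s.
With the tool pointing down it reaches from about 300 to 850 mm from the base axis. Payload 4.2 kg.
Tool frame: the origin (TCP) lies between the finger pads, 19 mm behind the fingertips; this is the grasp point; z points along the fingers, y is the line along which they close (so a half turn about z gives the same grasp; the last joint's range is limited). The gripper opens to 91 mm and grips with 3 to 60 N. Pads are 32 mm wide; open, the fingers measure 118 mm over their backs; the gripper's body (76 mm by 178 mm) begins 60 mm behind the grasp point.
Start: joints at [69.099, 18.312, 89.639, -0, 72.044, -1.146], TCP at [194.357, 541.171, 232.776] pointing down, gripper open.
Joint ranges: [-177.97, 177.97], [-48.28, 115.42], [12.27, 149.76], [-77.06, 257.06], [2.81, 150.46], [-146.56, 146.56]. Speed limits (degrees/s): [147.25, 147.25, 180, 180, 180, 180].

## Interface

Orientations are given as [roll, pitch, yaw] about the fixed x, y, z axes, in that order (R = Rz(yaw) Ry(pitch) Rx(roll)).
In Python, from workcell import env, cams gives the robot as it stands.
- The arm moves only by the tool apply_moves, never from a script. Its argument "deltas" is a list of rows, each a list of 5 numbers: the shift along the tool's x, y, z in m, then the turn about the tool's z in rad, then the opening, from -1 (shut) to 1 (fully open), so that 0 is half open. In form: [[tx, ty, tz, roll, gripper], ...]. A call has 1 to 5 rows; each row is the pose to reach, as a shift and turn from the pose commanded when the call began, along the tool's axes at that moment; what a row does not reach only later rows make up. A row lasts 1/10 s, in which the tool goes at most 50 mm and 8.59 degrees, less where a joint would pass 70% of its speed; a pose out of reach is approached as far as the arm can. A call with a gripper value outside its range is refused whole. The fingers move at their own pace and stop on an object; "grip_force" is the grip in N (left out, the last holds). Time passes only in rows, so rows that repeat a pose let the fingers close. It gives the time, the measured TCP pose, the force, the opening and the grip force at its end, in the units of the state.
- env.state(): the state, without advancing time (a new reading comes with each control period).
- cams.grab_frame(name): name is "side" or "top" or "wrist"; returns the picture (400x640x3 uint8, blue, green, red); there is no depth.
- cams.get_calibration(name): a dict with "mtx" (3x3 intrinsics, pixels), "eye" and "attitude" of the camera in the world; the wrist camera has in their place "tool_from_camera" (4x4, takes a point from camera to tool coordinates, whose origin is the TCP and whose axes are the flange's). Camera axes: x right, y down, z forward; pixel columns grow to the right and rows downward; lengths in mm; the calibration is good to about 2 mm. A picture is of the moment at which its call begins: read the wrist's pose just before it. get_calibration takes no time and is no camera call.
- env.job_done(): hands the job in; it is judged then, once.
The state is a dict: "time_s": time; "qpos": joint angles; "qvel": joint speeds; "effort": joint torques, N m; "ee_pos": TCP position; "ee_rot": TCP orientation; "force": force on the tool from outside, world axes, zero at the start; "torque": the same for the moment, N m; "gripper_width": finger opening in mm; "gripper_force": force on a finger pad.
Only numpy, scipy, OpenCV 4.12 (cv2) and the standard library are available. Lean on these libraries where they do the work, as an engineer would, in place of code of your own. Each camera call takes 0.05 s, during which the arm holds its last target. There are 200 camera calls.

## Working session

There is one attempt and no reset: what is moved stays moved. The work goes in short steps, Python scripts to look and compute and a tool call to move; the robot and the scene stay as the last step left them, time stands still between calls to the robot, and variables do not carry over. Pictures are saved under pics/ and viewed, at most 10 in all, crops included, and the job is handed in when it is done.

Besides the shell and the picture viewer there is one more tool, called after "Request:" as name(argument=value, ...) on one line, values as JSON. apply_moves: Moves the arm, as the interface text tells. Its arguments: {"type":"object","properties":{"deltas":{"type":"array"},"grip_force":{"type":"number"}},"required":["deltas"]}

```bash
mkdir -p pics; python3 - <<'E'
from workcell import env,cams
import cv2
s=env.state();print(s['time_s'],s['ee_pos'],s['ee_rot'],s['gripper_width'])
for n in ['top','side']:
    cv2.imwrite(f'pics/{n}0.png',cams.grab_frame(n)); print(n,cams.get_calibration(n))
E
```

```text
0.0 [194.16543116 540.71254085 231.92420798] [-1.79898714e+02 -1.32935520e-03  1.60247065e+02] 91.42817596047074
top {'mtx': array([[435.78287448,   0.        , 318.45039389],
       [  0.        , 435.78287448, 200.8882099 ],
       [  0.        ,   0.        ,   1.        ]]), 'eye': array([ 210.64216635,   26.50748739, 1443.56121275]), 'attitude': array([-168.00101089,    0.23195358,  -88.30297109])}
side {'mtx': array([[487.6460721 ,   0.        , 317.71693049],
       [  0.        , 487.6460721 , 202.24806031],
       [  0.        ,   0.        ,   1.        ]]), 'eye': array([ 80.30360306, 987.76773079, 772.7131131 ]), 'attitude': array([-125.27977799,    0.87592058, -156.93254663])}
```

View pics/top0.png

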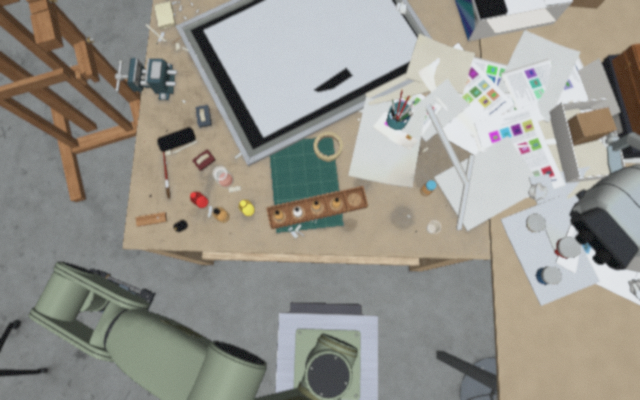

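View pics/side0.png

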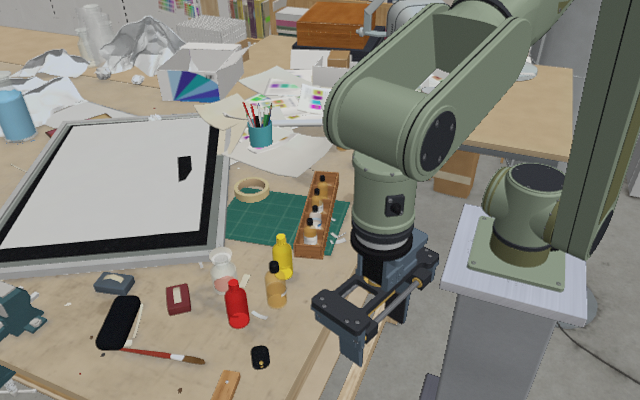

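The top view shows a red lookalike (200,200), a brown bottle (221,214), a yellow lookalike (247,208), a black cap-like thing (180,226), and the rack from (272,218) to (365,195). On the right there are more objects at (430,187), (434,228) and (402,215). I'll take crops to settle which is which.

```bash
python3 - <<'E'
import cv2,numpy as np
t=cv2.imread('pics/top0.png');s=cv2.imread('pics/side0.png')
a=cv2.resize(t[165:245,160:450],None,fx=2.75,fy=2.75,interpolation=2)
b=cv2.resize(s[165:345,200:360],None,fx=2.1,fy=2.1,interpolation=2)
c=np.zeros((a.shape[0]+b.shape[0],800,3),np.uint8)
c[:a.shape[0],:a.shape[1]]=a; c[a.shape[0]:,:b.shape[1]]=b
print(c.shape,a.shape); cv2.imwrite('pics/crop1.png',c)
E
```

```text
(598, 800, 3) (220, 798, 3)
```

View pics/crop1.png

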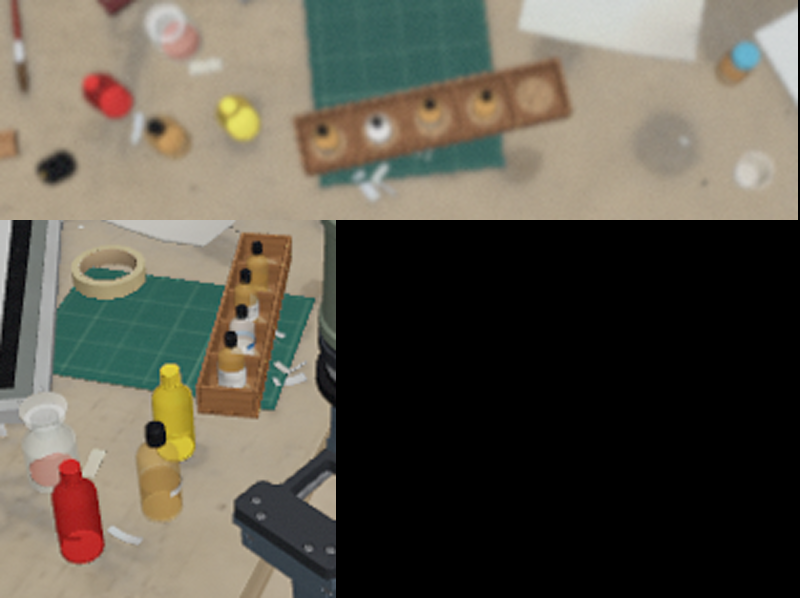

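The tall bottle is the brown one with the black cap, at top (216,211) and side (274,264). The red, yellow, blue-capped (wide cap) and flat black objects are ruled out. The rack's empty compartment is the last one on the right, with its pad at top (355,199.5). Next I locate both.

```bash
cat > h.py <<'E'
import numpy as np
from scipy.spatial.transform import Rotation as R
from workcell import env,cams
def ray(n,px,st=None):
    c=cams.get_calibration(n); d=np.linalg.inv(c['mtx'])@[*px,1.]
    if n=='wrist':
        T=c['tool_from_camera']; Rt=R.from_euler('xyz',st['ee_rot'],degrees=True).as_matrix()
        return Rt@T[:3,3]+st['ee_pos'], Rt@T[:3,:3]@d
    return c['eye'], R.from_euler('xyz',c['attitude'],degrees=True).as_matrix()@d
def atz(n,px,z,st=None):
    o,d=ray(n,px,st); return o+d*(z-o[2])/d[2]
def tri(rs):
    A=b=0
    for o,d in rs:
        d=d/np.linalg.norm(d);P=np.eye(3)-np.outer(d,d);A=A+P;b=b+P@o
    return np.linalg.solve(A,b)
def delta(target,st):
    return R.from_euler('xyz',st['ee_rot'],degrees=True).as_matrix().T@(np.array(target)-st['ee_pos'])/1000
E
python3 - <<'E'
from h import *
import cv2
np.set_printoptions(precision=1,suppress=True)
t=cv2.imread('pics/top0.png');s=cv2.imread('pics/side0.png')
def dark(im,x0,x1,y0,y1):
    m=im[y0:y1,x0:x1].max(2)<75; y,x=np.nonzero(m); print(len(x),x.min()+x0,x.max()+x0,y.min()+y0,y.max()+y0); return x.mean()+x0,y.mean()+y0
a=dark(t,210,224,204,217);b=dark(s,265,283,258,275);print(a,b)
print('cap mid',tri([ray('top',a),ray('side',b)]),atz('top',a,106),atz('side',b,106))
print('base top',atz('top',(160+172/2.75,165+140/2.75),30))
C=lambda u,v:(160+u/2.75,165+v/2.75)
print('rim corners',*[atz('top',C(*p),40) for p in [(294,117),(308,175),(557,60),(571,118)]])
print('pad',atz('top',C(537,95),7))
for k,(u,v) in {'c1':(322,131),'c2':(377,124),'c3':(429,104),'c4':(485,96)}.items(): print(k,atz('top',C(u,v),85))
st=env.state();print(st['time_s'],R.from_euler('xyz',st['ee_rot'],degrees=True).as_matrix())
E
```

```text
20 214 218 209 213
103 269 278 261 272
(np.float64(216.05), np.float64(210.9)) (np.float64(273.54368932038835), np.float64(266.4854368932039))
cap mid [454.4 360.1 103.8] [453.5 359.3 106. ] [453.8 362.2 106. ]
base top [451.1 355.5  30. ]
rim corners [481.5 209.5  40. ] [412.2 189.2  40. ] [ 560.5 -103.6   40. ] [ 489.8 -120.9   40. ]
pad [523.9 -82.6   7. ]
c1 [457.3 170.5  85. ]
c2 [467.3 107.4  85. ]
c3 [492.6  48.2  85. ]
c4 [503.9 -16.4  85. ]
0.1 [[-0.9  0.3 -0. ]
 [ 0.3  0.9 -0. ]
 [ 0.  -0.  -1. ]]
```

Request:
apply_moves(deltas=[[-0.03,-0.008,0,0,-0.8],[-0.065,-0.017,0,0,-0.8],[-0.1,-0.027,0,0,-0.8],[-0.135,-0.036,0,0,-0.8],[-0.17,-0.046,0,0,-0.8]])

```text
time_s: 0.6
ee_pos: [339.7, 439.4, 232.4]
ee_rot: [-180.0, -0.0, 160.3]
force: [0.5, 0.4, -0.0]
gripper_width: 53.8
gripper_force: 0.0
```

Request:
apply_moves(deltas=[[-0.03,-0.008,0,0,-0.8],[-0.06,-0.016,0,0,-0.8],[-0.085,-0.024,0,0,-0.8],[-0.1,-0.027,0,0,-0.8],[-0.1,-0.027,0,0,-0.8]])

```text
time_s: 1.1
ee_pos: [424.9, 380.4, 232.3]
ee_rot: [-180.0, -0.0, 160.1]
force: [0.5, 0.2, 0.2]
gripper_width: 13.9
gripper_force: 0.0
```

```bash
python3 - <<'E'
from h import *
import cv2
st=env.state();im=cams.grab_frame('wrist');cv2.imwrite('pics/w1.png',im)
np.save('st1.npy',st,allow_pickle=True)
print(st['time_s'],st['ee_pos'],st['ee_rot'],st['gripper_width'],delta([454,360,157],st))
c=cams.get_calibration('wrist');print(c)
E
```

```text
1.1 [424.89448413 380.43005682 232.34134619] [-1.79979605e+02 -1.21229351e-02  1.60103969e+02] 13.870207524583162 [-0.03433684 -0.00927878  0.07533739]
{'mtx': array([[307.46961209,   0.        , 321.69970081],
       [  0.        , 307.46961209, 197.90486011],
       [  0.        ,   0.        ,   1.        ]]), 'tool_from_camera': array([[-3.90369964e-04, -9.71741324e-01, -2.36047974e-01,
         6.56383905e+01],
       [ 9.99999908e-01, -4.20651807e-04,  7.79282934e-05,
        -5.51999979e-01],
       [-1.75020150e-04, -2.36047922e-01,  9.71741400e-01,
        -1.51621358e+02],
       [ 0.00000000e+00,  0.00000000e+00,  0.00000000e+00,
         1.00000000e+00]])}
```

View pics/w1.png

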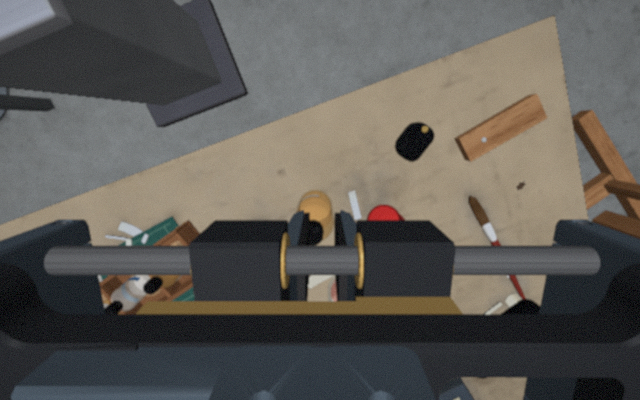

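The wrist view shows the brown bottle at (316,207), its black cap at about (313,232) next to the fingers, the red lookalike at (384,215), and the rack at lower left. I check this against the triangulated position.

```bash
python3 - <<'E'
from h import *
import cv2
np.set_printoptions(precision=1,suppress=True)
st=np.load('st1.npy',allow_pickle=True).item()
print(atz('wrist',(313,231),113,st),atz('wrist',(316,205),60,st),atz('wrist',(384,215),113,st))
c=cams.get_calibration('wrist');T=c['tool_from_camera'];Rt=R.from_euler('xyz',st['ee_rot'],degrees=True).as_matrix()
for q in [[454,360,113],[454,360,70],[454,360,0]]:
    p=T[:3,:3].T@(Rt.T@(np.array(q)-st['ee_pos'])-T[:3,3]); print(q,(c['mtx']@p/p[2])[:2])
im=cv2.imread('pics/w1.png');cv2.imwrite('pics/crop2.png',cv2.resize(im[170:310,250:400],None,fx=4,fy=4,interpolation=2))
E
```

```text
[451.9 361.4 113. ] [442.3 366.9  60. ] [459.6 428.2 113. ]
[454, 360, 113] [312.4 233.5]
[454, 360, 70] [313.6 219.5]
[454, 360, 0] [315. 203.]
```

View pics/crop2.png

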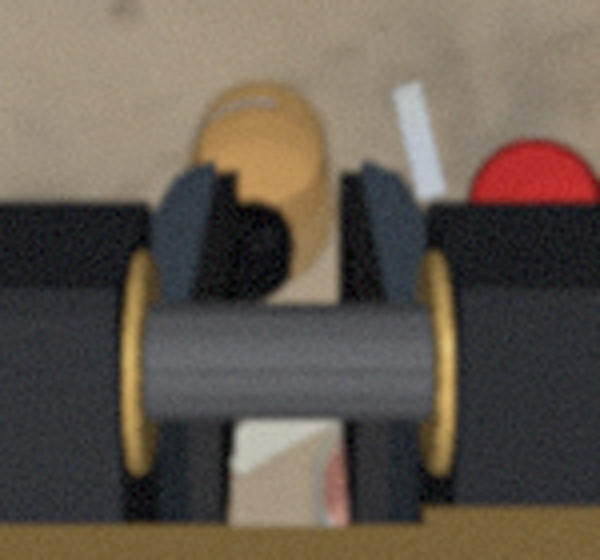

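The cap's visible right edge (323,232) and 12.5 px radius put its centre at about (310,232). That is within about 2 mm of the triangulated (454,360), so I go there and hold.

Request:
apply_moves(deltas=[[-0.015,-0.004,0,0,-0.8],[-0.034,-0.009,0,0,-0.8],[-0.034,-0.009,0.025,0,-0.8],[-0.034,-0.009,0.05,0,-0.8],[-0.034,-0.009,0.065,0,-0.8]])

```text
time_s: 1.65
ee_pos: [451.9, 361.0, 166.0]
ee_rot: [-179.9, -0.1, 160.3]
force: [-0.6, -0.5, 0.5]
gripper_width: 9.4
gripper_force: 0.0
```

Request:
apply_moves(deltas=[[0,0,0.005,0,-0.8],[0,0,0.01,0,-0.8],[0,0,0.01,0,-0.8],[0,0,0.01,0,-0.8],[0,0,0.01,0,-0.8]])

```text
time_s: 2.15
ee_pos: [453.1, 361.6, 158.6]
ee_rot: [179.9, 0.0, 160.3]
force: [-0.7, 0.3, 0.2]
gripper_width: 9.4
gripper_force: 0.0
```

```bash
python3 - <<'E'
from h import *
import cv2
st=env.state();im=cams.grab_frame('side');cv2.imwrite('pics/s2.png',cv2.resize(im[140:330,180:420],None,fx=3,fy=3,interpolation=2))
print(st['time_s'],st['ee_pos'],st['gripper_width'],delta([454,360,157],st))
E
```

```text
2.15 [453.08478451 361.60865104 158.60781994] 9.422908130651772 [-0.0014035  -0.00120725  0.00160723]
```

View pics/s2.png

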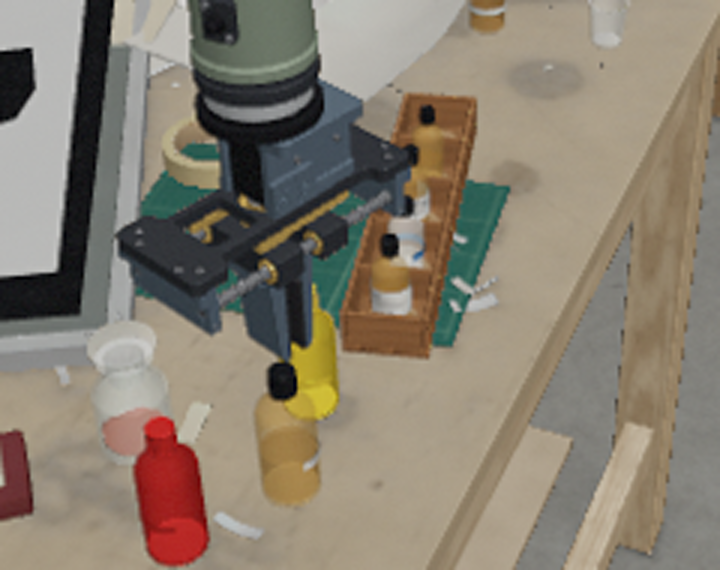

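The fingertips are just above the cap, in the crop at about (283,350) with the cap at (283,378), and the bottle is untouched. I hold here for two seconds.

Request:
apply_moves(deltas=[[0,0,0,0,-0.8],[0,0,0,0,-0.8],[0,0,0,0,-0.8],[0,0,0,0,-0.8],[0,0,0,0,-0.8]])

```text
time_s: 2.7
ee_pos: [452.7, 361.3, 157.8]
ee_rot: [180.0, -0.0, 160.2]
force: [0.0, -0.5, -0.7]
gripper_width: 8.9
gripper_force: 0.0
```

Request:
apply_moves(deltas=[[0,0,0,0,-0.8],[0,0,0,0,-0.8],[0,0,0,0,-0.8],[0,0,0,0,-0.8],[0,0,0,0,-0.8]])

```text
time_s: 3.2
ee_pos: [452.7, 361.3, 157.8]
ee_rot: [180.0, -0.0, 160.2]
force: [0.2, -0.4, 0.5]
gripper_width: 9.0
gripper_force: 0.0
```

Request:
apply_moves(deltas=[[0,0,0,0,-0.8],[0,0,0,0,-0.8],[0,0,0,0,-0.8],[0,0,0,0,-0.8],[0,0,0,0,-0.8]])

```text
time_s: 3.7
ee_pos: [452.8, 361.2, 157.8]
ee_rot: [180.0, 0.0, 160.2]
force: [0.4, 0.1, -0.3]
gripper_width: 8.8
gripper_force: 0.0
```

Request:
apply_moves(deltas=[[0,0,0,0,-0.8],[0,0,0,0,-0.8],[0,0,0,0,-0.8],[0,0,0,0,-0.8],[0,0,0,0,-0.8]])

```text
time_s: 4.2
ee_pos: [452.7, 361.3, 157.7]
ee_rot: [180.0, -0.0, 160.2]
force: [0.5, 0.0, -1.0]
gripper_width: 9.2
gripper_force: 0.0
```

Request:
apply_moves(deltas=[[0,0,-0.02,0,-0.8],[0,0,-0.04,0,-0.8],[0,0,-0.06,0,-0.8],[0,0,-0.075,0,-0.8],[0,0,-0.075,0,-0.8]])

```text
time_s: 4.7
ee_pos: [453.7, 362.0, 235.1]
ee_rot: [179.8, 0.2, 160.2]
force: [-0.0, -0.4, -0.3]
gripper_width: 9.2
gripper_force: 0.0
```

```bash
python3 - <<'E'
from h import *
st=env.state()
print(st['time_s'],st['ee_pos'],delta([540,-20,232],st),delta([520,-83,232],st))
E
```

```text
4.7 [453.70358851 361.97377954 235.05664446] [-0.21033    -0.33032824  0.00221989] [-0.21280391 -0.39637978  0.00194723]
```

Request:
apply_moves(deltas=[[-0.02,-0.03,0,0,-0.8],[-0.04,-0.062,0,0,-0.8],[-0.06,-0.093,0,0,-0.8],[-0.08,-0.124,0,0,-0.8],[-0.1,-0.155,0,0,-0.8]])

```text
time_s: 5.2
ee_pos: [494.1, 180.0, 231.7]
ee_rot: [-179.9, -0.1, 160.3]
force: [0.2, 0.2, 0.5]
gripper_width: 8.9
gripper_force: 0.0
```

Request:
apply_moves(deltas=[[-0.02,-0.031,0,0,-0.8],[-0.04,-0.062,0,0,-0.8],[-0.06,-0.093,0,0,-0.8],[-0.08,-0.124,0,0,-0.8],[-0.1,-0.155,0,0,-0.8]])

```text
time_s: 5.7
ee_pos: [535.8, 0.4, 231.7]
ee_rot: [-180.0, -0.1, 160.2]
force: [1.1, 1.4, 0.3]
gripper_width: 9.3
gripper_force: 0.0
```

Request:
apply_moves(deltas=[[-0.02,-0.031,0,0,-0.8],[-0.04,-0.062,0,0,-0.8],[-0.055,-0.086,0,0,-0.8],[-0.055,-0.086,0,0,-0.8],[-0.055,-0.086,0,0,-0.8]])

```text
time_s: 6.2
ee_pos: [558.3, -97.8, 231.6]
ee_rot: [180.0, -0.1, 160.2]
force: [-0.3, 0.6, -0.3]
gripper_width: 8.7
gripper_force: 0.0
```

```bash
python3 - <<'E'
from h import *
import cv2
st=env.state();im=cams.grab_frame('wrist');cv2.imwrite('pics/w2.png',im)
np.save('st2.npy',st,allow_pickle=True)
print(st['time_s'],st['ee_pos'],st['ee_rot'])
E
```

```text
6.2 [558.34990164 -97.82841136 231.58853461] [ 1.79983060e+02 -1.27393992e-01  1.60159943e+02]
```

View pics/w2.png

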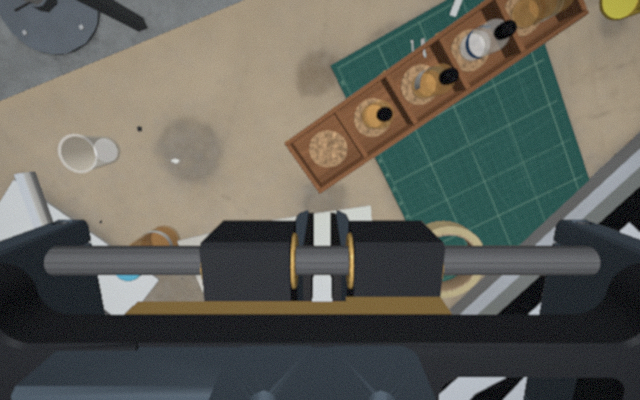

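The wrist view clearly shows the empty compartment with its bare pad centred at (328,149). Its end-wall rim corners are at (287,143) and (320,192), and the next bottle is at (374,117).

```bash
python3 - <<'E'
from h import *
np.set_printoptions(precision=4,suppress=True)
st=np.load('st2.npy',allow_pickle=True).item()
w=lambda p,z:atz('wrist',p,z,st)
pad=w((328,149),7);a=w((287,143),40);b=w((320,192),40);f=w((588,10),40)
ax=(f-b)/np.linalg.norm(f-b)
print('pad',pad,'end',a,b,np.linalg.norm(a-b),'len',np.linalg.norm(f-b),'from rim',(a+b)/2+35*ax)
print(w((374,117),50),w((377,120),7))
print(env.state()['time_s'],delta([*pad[:2],232],env.state()))
E
```

```text
pad [527.1641 -78.9139   7.    ] end [ 502.9863 -118.9475   40.    ] [ 567.2694 -103.6076   40.    ] 66.08806659577232 len 327.1546003753972 from rim [526.117  -77.4574  40.    ]
[508.7561 -22.0851  50.    ] [514.8036 -12.7937   7.    ]
6.25 [ 0.0355  0.0066 -0.0001]
```

The wrist (527,-79) and top (524,-83) estimates agree to within 5 mm, the end wall measures 66 mm and the rack length 327 mm. I take (525,-80), move over it and come down to z = 84.

Request:
apply_moves(deltas=[[0.018,0.002,0,0,-0.8],[0.037,0.005,0,0,-0.8],[0.037,0.005,0,0,-0.8],[0.037,0.005,0.03,0,-0.8],[0.037,0.005,0.06,0,-0.8]])

```text
time_s: 6.75
ee_pos: [526.9, -79.7, 173.1]
ee_rot: [180.0, 0.2, 160.3]
force: [0.7, -0.2, -0.5]
gripper_width: 9.4
gripper_force: 0.0
```

Request:
apply_moves(deltas=[[0,0,0.025,0,-0.8],[0,0,0.05,0,-0.8],[0,0,0.07,0,-0.8],[0,0,0.085,0,-0.8],[0,0,0.088,0,-0.8]])

```text
time_s: 7.25
ee_pos: [525.0, -79.6, 82.9]
ee_rot: [-180.0, -0.2, 160.3]
force: [0.2, 0.4, 0.1]
gripper_width: 9.3
gripper_force: 0.0
```

Request:
apply_moves(deltas=[[0,0,0,0,-0.8],[0,0,0,0,-0.8],[0,0,0,0,-0.8],[0,0,0,0,-0.8],[0,0,0,0,-0.8]])

```text
time_s: 7.75
ee_pos: [526.0, -80.5, 85.3]
ee_rot: [180.0, 0.1, 160.2]
force: [0.3, -0.2, -0.2]
gripper_width: 9.0
gripper_force: 0.0
```

```bash
python3 - <<'E'
from h import *
import cv2
st=env.state();im=cams.grab_frame('side');cv2.imwrite('pics/s3.png',cv2.resize(im[100:330,180:440],None,fx=2.5,fy=2.5,interpolation=2))
print(st['time_s'],st['ee_pos'],st['force'])
E
```

```text
7.75 [526.01568896 -80.47461199  85.25523663] [ 0.34381202 -0.16515215 -0.23210748]
```

View pics/s3.png

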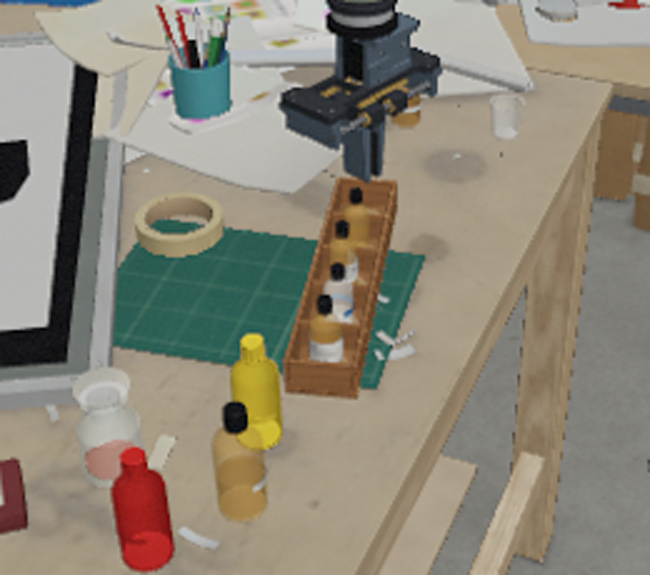

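The fingertips, in the crop at (365,175), hover over the far, empty end of the rack. Every bottle is standing as before. I hold here and hand in.

Request:
apply_moves(deltas=[[0,0,0,0,-0.8],[0,0,0,0,-0.8],[0,0,0,0,-0.8],[0,0,0,0,-0.8],[0,0,0,0,-0.8]])

```text
time_s: 8.3
ee_pos: [525.8, -80.4, 84.7]
ee_rot: [180.0, -0.0, 160.2]
force: [-0.1, 0.6, 0.9]
gripper_width: 9.0
gripper_force: 0.0
```

Request:
apply_moves(deltas=[[0,0,0,0,-0.8],[0,0,0,0,-0.8],[0,0,0,0,-0.8],[0,0,0,0,-0.8],[0,0,0,0,-0.8]])

```text
time_s: 8.8
ee_pos: [525.7, -80.4, 84.7]
ee_rot: [180.0, -0.0, 160.2]
force: [-0.5, 0.0, -0.7]
gripper_width: 9.3
gripper_force: 0.0
```

Request:
apply_moves(deltas=[[0,0,0,0,-0.8],[0,0,0,0,-0.8],[0,0,0,0,-0.8],[0,0,0,0,-0.8],[0,0,0,0,-0.8]])

```text
time_s: 9.3
ee_pos: [525.8, -80.4, 84.7]
ee_rot: [180.0, 0.0, 160.2]
force: [0.0, -0.1, 0.7]
gripper_width: 9.2
gripper_force: 0.0
```

Request:
apply_moves(deltas=[[0,0,0,0,-0.8],[0,0,0,0,-0.8],[0,0,0,0,-0.8],[0,0,0,0,-0.8],[0,0,0,0,-0.8]])

```text
time_s: 9.8
ee_pos: [525.7, -80.4, 84.7]
ee_rot: [180.0, -0.0, 160.2]
force: [-0.2, 0.6, 0.6]
gripper_width: 8.7
gripper_force: 0.0
```

```bash
python3 - <<'E'
from workcell import env
print(env.state()['ee_pos'],env.state()['time_s']); print(env.job_done())
E
```

```text
[525.74563391 -80.42491944  84.73289066] 9.8
the job is handed in; nothing more can be done
None
```

I pointed at the tall brown bottle and then at the rack's empty end compartment for over two seconds each, saw no sign of touching anything, and handed the job in at 9.8 s still pointing there; no verdict was returned.

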